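# Roll the narrow-necked sample bottle up the label reader's ramp

### The job

Two amber glass containers lie at the low end of the label reader's two-lane sloped ramp. With the fingertips, gently roll the narrow-necked bottle up its own lane, over the crest and into the dip, so that it rests against the end stop and stays there without rolling back; then move the hand clear. Only push it, do not lift it, and leave the wide-mouthed jar in the other lane and everything else where it is.

Things in the scene. Friction and masses are not known exactly. Their poses are not given: they have to be found in the camera images.
- ramp: Two-lane aluminium gutter, 232 mm wide, climbing straight at 10 degrees to a crest. Origin: on the running surface at the crest, about 63 mm above the table, mid-width. x: up the slope along the surface; y: across; z: square to the slope. Lane centres y = +56 and -56 mm; 8 mm walls at y = -112, 0, 112 mm stand 20 mm above the surface. Let go on the slope, a container rolls back. Rises roughly to the robot's left.
- lip (a point): Middle of the top edge of the low lip at the foot of the slope (ramp x = -200 mm), where the containers wait. The lip stands 9 mm above the running surface and is 6 mm thick; behind it is open space.
- stop (a point): Middle of the top edge of the upright end stop, 100 mm above the table, 60 mm horizontally past the crest. From crest to stop the surface falls at 10 degrees below level, forming the dip. The bottle at rest there has its axis at x = 37, z = 14 mm of the ramp frame. Behind the stop is the white reader, 98 mm tall, 72 mm deep.
- bottle: The narrow-necked amber glass bottle, about 150 g, lying across either lane against the lip, its axis then at x = -180, z = 26 mm of the ramp. Body 52 mm diameter, 66 mm long, then a shoulder and a slim black cap 29 mm across; 95 mm over all. Origin: on its axis, 35 mm from its base, about mid-body. Its y axis runs along it to the cap; it turns about it as it rolls.
- jar: The wide-mouthed amber jar lying in the other lane, which stays where it is: body 52 mm diameter and 72 mm long with a black cap almost as wide (49 mm), 92 mm long over all. Origin on its axis, 35 mm from its base; its y axis points to the cap.
- upright: A narrow-necked amber bottle like the first, but standing upright on the table beyond the far side of the ramp; 52 mm diameter, 95 mm tall, origin under its base. Leave alone.
- beaker: Glass beaker, 68 mm across, 85 mm tall, on the table beside the ramp; origin under its base. Leave alone.
- stopper: Ground-glass stopper, 26 mm across, 36 mm tall, standing on the table below the ramp's low end; origin under its base. Leave alone.
- spatula: Slim steel lab spatula 175 mm long, 14 mm wide, lying on the table to the right. Leave alone.
- washjar: White plastic jar, 60 mm diameter, 90 mm tall, on the left of the table; origin under its base. Leave alone.
- dish: Shallow white dish, 90 mm across, 16 mm tall, on the right of the table; origin under its base. Leave alone.

How it is judged:
By the outcome, as a careful person would: the job done as asked, in the order asked, and still so for the second after the job is handed in, with the robot touching nothing.
It also fails if it takes over 40 s, if anything falls off the work surface, if the arm or the gripper's body presses on something with over 40 N, if the wrist force passes 120 N, or if a joint passes its speed limit or range.

### The arm

A 6-joint arm with a two-finger parallel gripper is mounted at the origin on the work surface. World frame = base frame: x ahead of the robot, y to its left, z up, the work surface at z = 0. Lengths are in mm, angles in rad, forces in N, time in s.
With the tool pointing down it reaches from about 350 to 975 mm from the base axis. Payload 7.1 kg.
Tool frame: the origin (TCP) lies on the front face of the gripper's body, between the roots of the fingers; the fingertips stand 80 mm ahead of it and the grasp point (between the pads) lies 61 mm ahead of it (env.tips_ahead is the distance from the TCP to the fingertips, in mm); z points along the fingers, y is the line along which they close (so a half turn about z gives the same grasp; the last joint's range is limited). The gripper opens to 88 mm and grips with 3 to 60 N. Pads are 20 mm wide; open, the fingers measure 115 mm over their backs; the gripper's body (75 mm by 178 mm) begins 61 mm behind the grasp point.
Start: joints at [-1.192, 0.423, 1.63, -0, 1.089, -0.019], TCP at [242.135, -576.174, 302.675] pointing down, gripper open.
Joint ranges: [-3, 3], [-0.9, 2.11], [0.09, 2.58], [-1.31, 4.45], [0.11, 2.69], [-2.54, 2.54]. Speed limits (rad/s): [2.39, 2.39, 3.01, 3.14, 3.14, 3.14].

### API

Orientations are given as a unit quaternion [x, y, z, w].
In Python, from station import env, set_gripper, viewer, workorder gives the robot as it stands. Calls block until the motion is done:
- env.reach(position, orientation): joint-space move of the TCP to a pose.
- env.move_l(position, rot=None, rate=150, f_stop=None): straight line of the TCP; rot=None keeps the orientation; rate is the mean speed in mm/s. With f_stop (N) it stops when the force on the tool has changed by that much, and returns True; else False.
- env.move_joints(angles): joint-space move.
- set_gripper(opening): finger opening in mm; the grip force is fixed at half the most; returns when the fingers have stopped.
- env.hold(seconds).
- env.ik(position, orientation): joint angles nearest the present ones, or None.
- env.read_state(): the state.
- viewer.camera(name): name is "scene" or "side" or "wrist"; returns the picture (384x512x3 uint8, blue, green, red); there is no depth.
- viewer.camera_params(name): a dict with "fx", "fy", "cx", "cy" (pixels), "dist" ([k1, k2, p1, p2, k3] as OpenCV has them; the pictures are not rectified), "pose" (4x4, takes a point from camera to world coordinates); the wrist camera has in their place "tool_from_camera" (4x4, takes a point from camera to tool coordinates, whose origin is the TCP and whose axes are the flange's). Camera axes: x right, y up, looking along -z (the intrinsics and any distortion apply to the point x, -y, -z); pixel columns grow to the right and rows downward; lengths in mm; the calibration is good to about 2 mm. A picture is of the moment at which its call begins: read the wrist's pose just before it. camera_params takes no time and is no camera call.
A pose or a line that the arm cannot do raises env.IKError and nothing moves.
- workorder.sign_off(): hands the job in; it is judged then, once.
The state is a dict: "time_s": time; "qpos": joint angles; "dq": joint speeds; "tau": joint torques, N m; "tool_pos": TCP position; "orientation": TCP orientation; "force": force on the tool from outside, world axes, zero at the start; "wrist_torque": the same for the moment, N m; "width": finger opening in mm; "grip_force": force on a finger pad.
Only numpy, scipy, OpenCV 4.12 (cv2) and the standard library are available. Lean on these libraries where they do the work, as an engineer would, in place of code of your own. Each camera call takes 0.05 s, during which the arm holds its last target. There are 200 camera calls.

## Working session

There is one attempt and no reset: what is moved stays moved. The work goes in short steps, each a Python script; the robot and the scene stay as the last script left them, time stands still between calls to the robot, and variables do not carry over. Pictures are saved under pics/ and viewed, at most 12 in all, crops included, and the job is handed in when it is done.

```bash
ls; mkdir -p pics; python3 - <<'E'
from station import env, viewer
import cv2,json
for n in("scene","side"):
    cv2.imwrite(f"pics/{n}0.png",cv2.resize(viewer.camera(n),(800,600),interpolation=cv2.INTER_CUBIC))
    p=viewer.camera_params(n);print(n,p)
s=env.read_state();print(s["tool_pos"],s["orientation"],s["time_s"],env.tips_ahead)
E
```

```text
pics
scene {'fx': 421.62564838773153, 'fy': 421.62564838773153, 'cx': 250.41555433284836, 'cy': 184.86320408080422, 'dist': array([-0.09664768,  0.        ,  0.        ,  0.        ,  0.        ]), 'pose': array([[ 7.71400012e-01, -4.52231354e-01,  4.47692779e-01,
         1.12994803e+03],
       [ 6.36199041e-01,  5.32724357e-01, -5.58082019e-01,
        -6.48779142e+02],
       [ 1.38853400e-02,  7.15326193e-01,  6.98652729e-01,
         9.08946753e+02],
       [ 0.00000000e+00,  0.00000000e+00,  0.00000000e+00,
         1.00000000e+00]])}
side {'fx': 349.1778654545828, 'fy': 349.1778654545828, 'cx': 260.5763006858277, 'cy': 189.10684916425694, 'dist': array([-0.02899739,  0.        ,  0.        ,  0.        ,  0.        ]), 'pose': array([[ 9.97484533e-01,  5.95345878e-02, -3.84738824e-02,
         5.66634488e+02],
       [-6.69572852e-02,  6.13201320e-01, -7.87083771e-01,
        -7.60847965e+02],
       [-2.32664724e-02,  7.87679995e-01,  6.15645107e-01,
         7.11191530e+02],
       [ 0.00000000e+00,  0.00000000e+00,  0.00000000e+00,
         1.00000000e+00]])}
[ 242.02981138 -575.82488455  302.00702038] [ 9.80277247e-01  1.97626114e-01 -1.24769943e-04 -6.49355501e-04] 0.1 80.0
```

View pics/scene0.png

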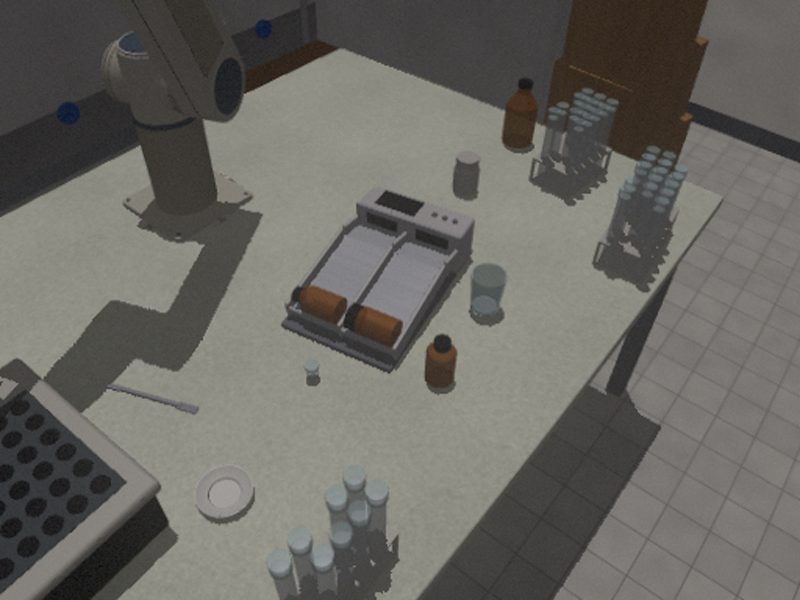

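View pics/side0.png

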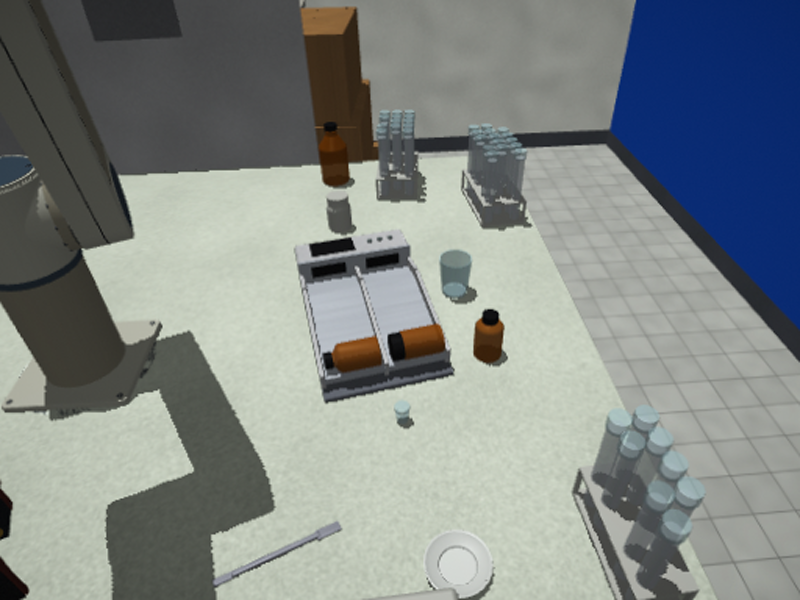

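The narrow-necked bottle is in the lane nearer the robot (side view about (355,355), slim cap at (328,360)). The jar is in the farther lane, with its wide cap at about (397,345). I'll enlarge both views to measure.

```bash
python3 - <<'E'
from station import viewer
import cv2
for n,(x,y,w,h) in dict(scene=(175,112,133,128),side=(183,140,113,120)).items():
    c=viewer.camera(n)[y:y+h,x:x+w]
    c=cv2.convertScaleAbs(c,alpha=1.3,beta=10)
    k=4.5 if n=="scene" else 5
    cv2.imwrite(f"pics/{n}1.png",cv2.resize(c,None,fx=k,fy=k,interpolation=cv2.INTER_CUBIC))
E
```

```text
(no output)
```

View pics/scene1.png

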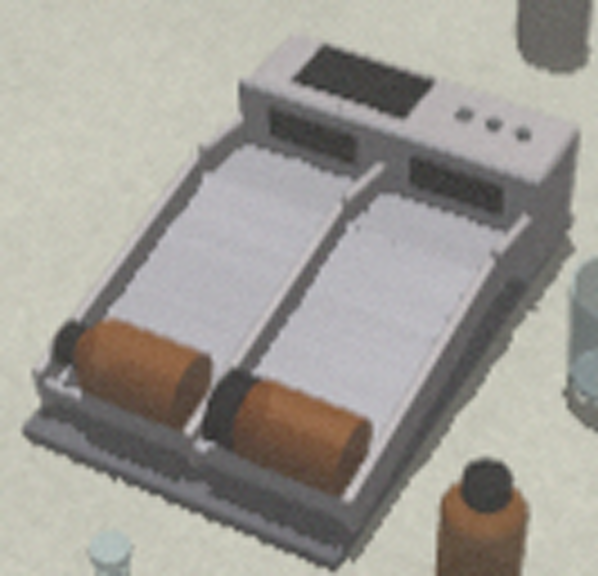

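View pics/side1.png

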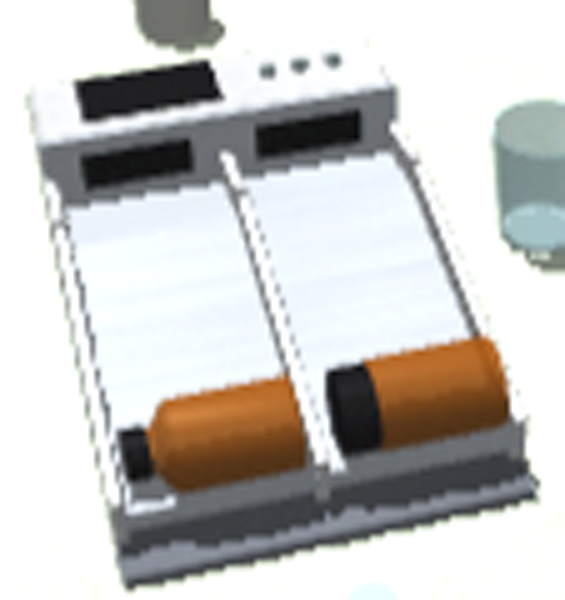

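Scene crop: the wall-top kinks at the crest are at (205,150), (347,197) and (497,252). The low wall ends are at (40,375), (205,447) and (352,495). Bottle base is at (193,390) and cap end at (65,342).
Side crop: kinks at (60,232), (237,188) and (413,160). Low ends are at (115,510), (330,467) and (520,420). Next is fitting the ramp pose to these.

```bash
cat > geo.py <<'E'
import numpy as np, cv2
from scipy.optimize import least_squares
from scipy.spatial.transform import Rotation as R
from station import env, viewer, set_gripper
F=np.diag([1.,-1,-1])
CROP=dict(scene=(175,112,4.5),side=(183,140,5.))
def proj(n,P):
    p=viewer.camera_params(n);T=np.array(p["pose"])
    Pc=(np.atleast_2d(P)-T[:3,3])@T[:3,:3]@F
    K=np.array([[p["fx"],0,p["cx"]],[0,p["fy"],p["cy"]],[0,0,1]])
    return cv2.projectPoints(Pc,np.zeros(3),np.zeros(3),K,p["dist"])[0][:,0]
def uncrop(n,q):
    x,y,k=CROP[n];return np.array(q,float)/k+[x-.5+.5/k,y-.5+.5/k]
def ramp(q): # x,y,z,yaw
    return R.from_euler('z',q[3])*R.from_euler('y',-np.radians(10)),np.array(q[:3])
def r2w(q,P):
    r,t=ramp(q);return r.apply(P)+t
E
cat > fit.py <<'E'
from geo import *
k=20.3
M=[(0,112,k),(0,0,k),(0,-112,k),(-203,112,k),(-203,0,k),(-203,-112,k)]
I=dict(scene=[(205,150),(347,197),(497,252),(40,375),(205,447),(352,495)],
       side=[(60,232),(237,188),(413,160),(115,510),(330,467),(520,420)])
res=lambda q:np.concatenate([(proj(n,r2w(q,M))-uncrop(n,I[n])).ravel() for n in I])
s=least_squares(res,[550,50,63,np.pi/2],loss='soft_l1',x_scale=[10,10,10,.1])
print(s.x,np.round(res(s.x).reshape(2,6,2),1).tolist())
s2=least_squares(lambda p:res([p[0],p[1],63,p[2]]),[550,50,np.pi/2],loss='soft_l1',x_scale=[10,10,.1])
q=[s2.x[0],s2.x[1],63,s2.x[2]];print(q,np.round(res(q).reshape(2,6,2),1).tolist())
# bottle y along the lane line x=-180,z=26: base & cap ends
for n,pts in dict(scene=[(193,390),(62,342)],side=[(303,432),(122,455)]).items():
    print(n,[least_squares(lambda y:(proj(n,r2w(q,[(-180,y[0],26)]))-uncrop(n,p)).ravel(),[50.]).x.round(1) for p in pts])
print(r2w(q,[(-180,56,26),(37,56,14),(-200,0,9)]).round(1))
E
python3 fit.py
```

```text
[517.39974666 116.32489168  53.93199828   1.78700677] [[[-1.3, 1.0], [-1.0, 1.5], [-0.6, 0.9], [1.0, -0.8], [-2.1, -3.4], [0.9, 0.2]], [[0.0, -0.1], [0.8, 1.9], [0.3, 1.0], [1.1, -1.5], [-1.0, -1.9], [-0.1, -1.1]]]
[np.float64(519.5799507985586), np.float64(108.85977244922297), 63, np.float64(1.7893905787994187)] [[[-2.5, 0.2], [-1.9, 0.7], [-1.3, 0.2], [-0.5, -1.1], [-3.4, -3.6], [0.1, -0.0]], [[0.1, -1.0], [1.3, 0.9], [1.1, -0.1], [1.6, -1.8], [-0.1, -2.4], [1.2, -1.8]]]
scene [array([10.4]), array([106.3])]
side [array([10.2]), array([107.3])]
[[504.3 -80.7  57.3]
 [457.5 129.9  83.2]
 [562.6 -84.9  37.1]]
```

```bash
cat > move.py <<'E'
from geo import *
from fit2 import q
u=np.array([np.cos(q[3]),np.sin(q[3]),0]);YB=45
def tool(axis_xz,gap,tip_below=8,flip=False):
    """TCP pose for fingertips 'gap' mm behind the bottle whose axis is at ramp (x,z)"""
    p=r2w(q,[(axis_xz[0],YB,axis_xz[1])])[0]-u*(26+10+gap)+[0,0,80-tip_below]
    return p
def quats():
    return [(R.from_euler('z',q[3]+f)*R.from_euler('x',np.pi)).as_quat() for f in(0,np.pi)]
E
cat > fit2.py <<'E'
from geo import *
k=20.3
I=dict(scene=[(205,150),(347,197),(497,252),(40,375),(352,495)],
       side=[(60,232),(237,188),(413,160),(115,510),(520,420)])
def M(e):return [(0,112,k),(0,0,k),(0,-112,k),(e,112,k),(e,-112,k)]
res=lambda p:np.concatenate([(proj(n,r2w([p[0],p[1],63,p[2]],M(p[3])))-uncrop(n,I[n])).ravel() for n in I])
s=least_squares(res,[520,109,1.79,-203],x_scale=[10,10,.1,10])
q=[s.x[0],s.x[1],63,s.x[2]]
if __name__=="__main__": print(q,s.x[3],np.round(res(s.x).reshape(2,5,2),1).tolist())
E
python3 fit2.py; python3 - <<'E'
from move import *
h=tool((-180,26),8)
h[2]+=60
j0=env.read_state()["qpos"]
best=None
for o in quats():
    j=env.ik(h,o); j2=env.ik(tool((37,14),5),o)
    print(j,j2)
    if j is not None and j2 is not None and (best is None or np.abs(np.array(j)-j0).max()<best[0]): best=(np.abs(np.array(j)-j0).max(),o)
o=best[1]; np.save("o.npy",o); print(h,o)
set_gripper(20)
env.reach(h+[0,0,80],o); env.move_l(h)
s=env.read_state();print(s["time_s"],s["tool_pos"],s["width"])
a=viewer.camera("wrist");b=viewer.camera("side")
cv2.imwrite("pics/w2.png",a)
cv2.imwrite("pics/s2.png",cv2.resize(b[120:270,170:320],None,fx=4,fy=4,interpolation=cv2.INTER_CUBIC))
E
```

```text
[np.float64(518.9118405448645), np.float64(113.34612830870766), 63, np.float64(1.7812112146143932)] -209.49755299924595 [[[-1.6, -0.7], [-1.2, -0.1], [-0.7, -0.5], [-1.1, -0.8], [-0.9, 0.8]], [[-0.0, -2.0], [1.0, 0.1], [0.8, -0.8], [1.2, -1.2], [1.1, -0.8]]]
[-2.42446541e-01  4.56704990e-01  1.90338420e+00 -4.44089210e-16
  7.81503464e-01 -4.52861428e-01] [ 1.76617318e-01  4.62854619e-01  2.02218595e+00 -4.44089210e-16
  6.56552088e-01 -3.37975702e-02]
None None
[ 522.06208453 -116.85334263  189.3483296 ] [6.28941311e-01 7.77452782e-01 4.76052530e-17 3.85115482e-17]
3.9583 [ 522.42851487 -117.23506799  189.74764185] 20.363602060944384
```

View pics/w2.png

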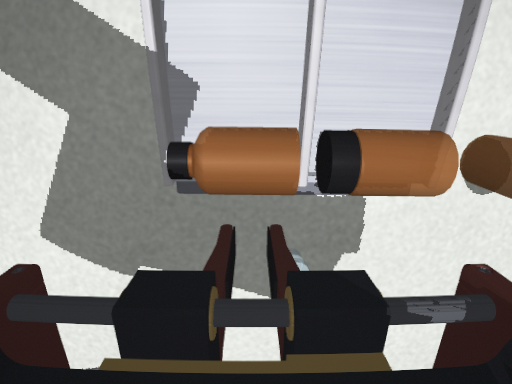

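View pics/s2.png

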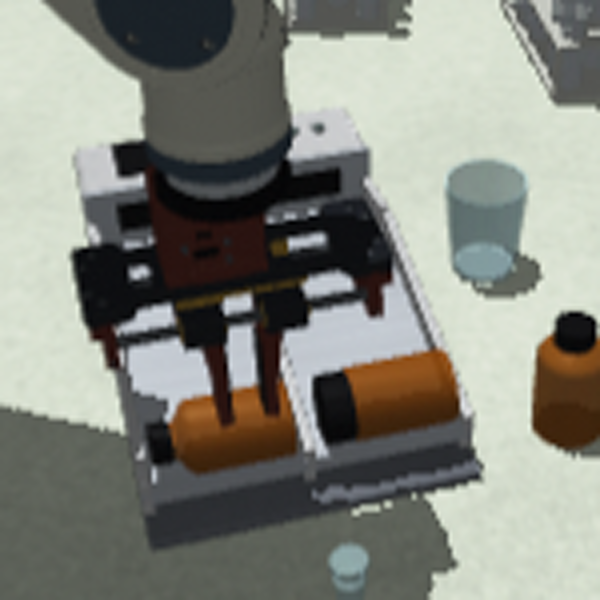

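Wrist view: bottle cap end at (167,161), base at (300,161), body rows 127–195. The fingertips at (227,227) and (275,227) are behind the body and clear of it, and the stopper is below at (298,262). I'll check the predicted bottle position against this.

```bash
python3 - <<'E'
from move import *
p=viewer.camera_params("wrist");C=np.array(p["tool_from_camera"]);s=env.read_state()
r=R.from_quat(s["orientation"]).as_matrix();t=s["tool_pos"]
K=np.array([[p["fx"],0,p["cx"]],[0,p["fy"],p["cy"]],[0,0,1]])
def wp(P):
    T=(np.atleast_2d(P)-t)@r; c=(T-C[:3,3])@C[:3,:3]@F
    return cv2.projectPoints(c,np.zeros(3),np.zeros(3),K,p["dist"])[0][:,0].round(1)
print("pred cap,base",wp(r2w(q,[(-180,106,26),(-180,10,26)])).tolist())
print("crest-ward +10mm",wp(r2w(q,[(-170,106,26),(-170,10,26)])).tolist())
e=np.array([1,0,0.])
print("tips",wp([t+r@np.array([x,y,80]) for x in(-10,10) for y in(-10,10)]).tolist())
print("midwall low end",wp(r2w(q,[(-206,0,20),(-206,112,20)])).tolist())
E
```

```text
pred cap,base [[169.4, 157.1], [293.9, 157.0]]
crest-ward +10mm [[167.7, 144.6], [294.8, 144.5]]
tips [[233.8, 255.2], [264.6, 255.2], [233.2, 226.9], [265.2, 227.0]]
midwall low end [[302.7, 184.1], [168.1, 184.0]]
```

```bash
python3 - <<'E'
from move import *
st=lambda m:print(m,(s:=env.read_state())["time_s"].__round__(1),np.round(s["tool_pos"],1),np.round(s["force"],2))
st("start")
h=tool((-180,26),10); h2=h+[0,0,20]
env.move_l(h2,rate=80); print(env.move_l(h,rate=30,f_stop=4)); st("down")
print(env.move_l(tool((-100,26),0),rate=35,f_stop=8)); st("pushed")
a=viewer.camera("wrist");b=viewer.camera("side")
c=np.hstack([cv2.resize(a,(427,320)),cv2.resize(b[120:270,170:320],(320,320))])
cv2.imwrite("pics/p3.png",c)
E
```

```text
start 4.1 [ 522.7 -117.2  190.4] [-0.01 -0.36  1.15]
False
down 5.5 [ 522.5 -118.8  129.3] [0.13 0.29 0.19]
True
pushed 6.2 [ 521.5 -111.4  131.1] [ 1.49 -1.35  0.46]
```

View pics/p3.png

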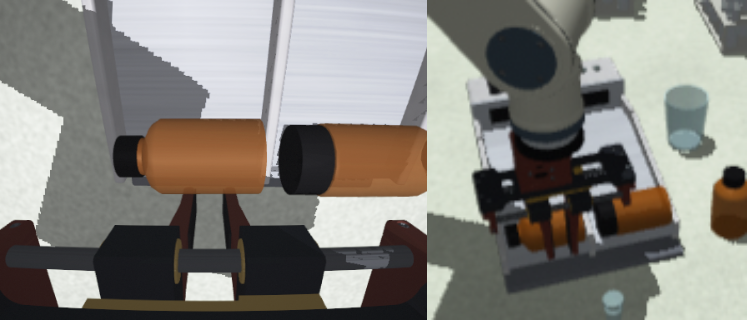

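Fingertips have met the back of the bottle body, as planned: contact is within about 3 mm of the model. Continuing the push up the slope.

```bash
python3 - <<'E'
from move import *
st=lambda m:print(m,(s:=env.read_state())["time_s"].__round__(1),np.round(s["tool_pos"],1),np.round(s["force"],2))
print(env.move_l(tool((-170,26),0),rate=15,f_stop=12)); st("a")
print(env.move_l(tool((-90,26),0),rate=35,f_stop=12)); st("b")
a=viewer.camera("wrist");b=viewer.camera("side")
c=np.hstack([cv2.resize(a,(427,320)),cv2.resize(b[120:270,170:320],(320,320))])
cv2.imwrite("pics/p4.png",c)
E
```

```text
False
a 7.3 [ 520.1 -100.9  132.3] [ 2.02 -8.84  7.3 ]
False
b 9.8 [503.7 -23.6 146.1] [ 3.31 -9.97  8.45]
```

View pics/p4.png

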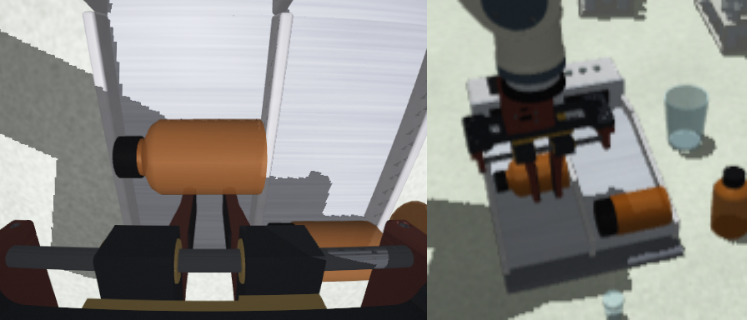

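The bottle is moving squarely up its lane, but 10 N shows that the vertical fingers wedge it: contact friction is pressing it down. I'll tilt the fingers (tips forward, 20°) so the push points slightly upward and the bottle rolls freely.

```bash
cat >> move.py <<'E'
def tilt(axis_xz,deg=20,gap=0,tip_below=6):
    a=np.radians(deg); z=np.array([0,0,1.])
    n=u*np.cos(a)+z*np.sin(a); d=u*np.sin(a)-z*np.cos(a)
    p=r2w(q,[(axis_xz[0],YB,axis_xz[1])])[0]-(36+gap)*n-(80-tip_below)*d
    return p,(R.from_euler('z',q[3])*R.from_euler('y',-a)*R.from_euler('x',np.pi)).as_quat()
def st(m):
    s=env.read_state();print(m,round(s["time_s"],1),np.round(s["tool_pos"],1),np.round(s["force"],2))
E
python3 - <<'E'
from move import *
for A in [(-90,26),(0,26),(30,15)]: print(env.ik(*tilt(A)) is not None)
for d in (10,20):
    p,o=tilt((-90,26),d,gap=1); env.move_l(p,o,rate=30); st(d)
env.hold(.3)
p,o=tilt((-65,26)); print(env.move_l(p,rate=25,f_stop=10)); st("push")
a=viewer.camera("wrist");b=viewer.camera("scene")
c=np.hstack([cv2.resize(a,(427,320)),cv2.resize(b[100:240,170:310],(320,320))])
cv2.imwrite("pics/p5.png",c)
E
```

```text
True
True
True
10 10.5 [504.5 -35.6 139.3] [ 0.67 -2.5   1.26]
20 11.1 [506.7 -45.6 129.8] [-0.91 -1.42  0.37]
False
push 12.6 [501.4 -20.8 134.4] [ 0.17 -0.67 -0.64]
```

View pics/p5.png

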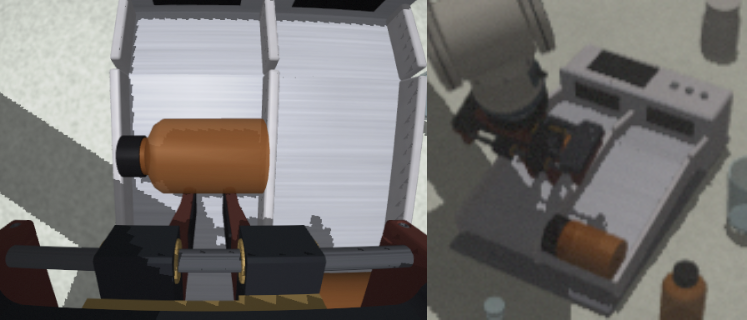

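The push is now gentle (under 1 N) and the bottle is square in its lane, just below the crest line (wrist row 72). Now over the crest.

```bash
python3 - <<'E'
from move import *
def go(A,rate):
    print(env.move_l(tilt(A)[0],rate=rate,f_stop=10)); st(A)
go((0,26),25); go((9,24.6),20); go((18,21.2),20); go((26,18.3),20)
env.hold(1)
a=viewer.camera("wrist");b=viewer.camera("scene")
c=np.hstack([cv2.resize(a,(427,320)),cv2.resize(b[100:240,170:310],(320,320))])
cv2.imwrite("pics/p6.png",c)
E
```

```text
False
(0, 26) 15.5 [488.2  41.7 145.8] [ 0.8  -0.14 -0.48]
False
(9, 24.6) 16.1 [486.3  50.7 146. ] [ 0.59 -0.95  0.44]
False
(18, 21.2) 16.7 [484.3  59.9 144.2] [ 0.2  -0.19  0.23]
False
(26, 18.3) 17.3 [482.6  68.1 142.7] [0.12 0.28 0.37]
```

View pics/p6.png

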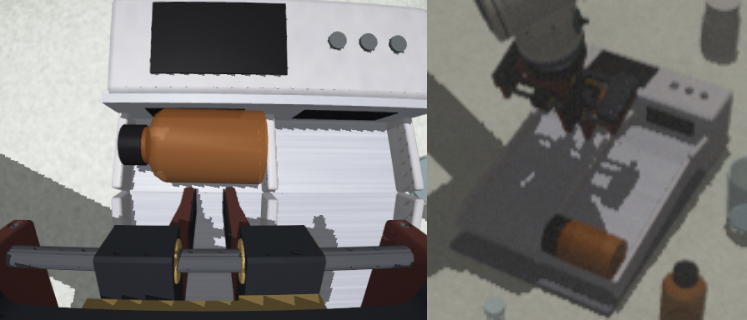

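The bottle is past the crest and sits against the end stop (wrist rows 108–185), ahead of the fingertips with a small gap. I'll back off slightly, retract along the tool axis, move clear and check.

```bash
python3 - <<'E'
from move import *
p,o=tilt((26,18.3)); r=R.from_quat(o).as_matrix()
p=p-10*u+[0,0,1]; env.move_l(p,rate=30)
p=p-r[:,2]*130; env.move_l(p,rate=90); st("up")
env.move_l(p-150*u+[0,0,90],rate=150); st("clear"); env.hold(1)
a=viewer.camera("wrist");b=viewer.camera("scene")
c=np.hstack([cv2.resize(a,(427,320)),cv2.resize(b[100:240,170:310],(320,320))])
cv2.imwrite("pics/p7.png",c)
E
```

```text
up 20.5 [493.6  14.9 265.4] [-0.22 -0.2   0.09]
clear 21.8 [ 524.9 -131.3  355.4] [0.55 0.47 0.12]
```

View pics/p7.png

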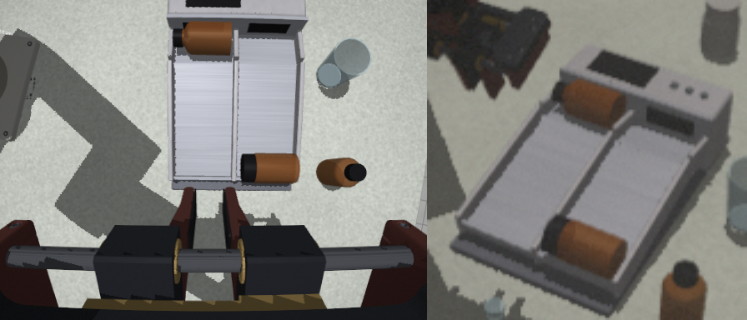

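The bottle rests in the dip against the stop (scene panel about (590,102)). The jar is still at the lip, the upright bottle, beaker and stopper have not moved, and the hand is clear.

```bash
python3 -c "
from station import workorder
print(workorder.sign_off())"
```

```text
the job is handed in; nothing more can be done
None
```

The narrow-necked bottle was rolled up its lane and over the crest, and it rests in the dip against the end stop; the jar is still at the lip, the hand is clear, and the job was handed in at about 22 s of the 40 s allowed, though the first part of the push wedged the bottle at about 10 N until I tilted the fingers, so it may have slid as well as rolled there.

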